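Seat a sensor housing under the fixture's lip and hold it home

ROBOT

A 6-joint arm with a two-finger parallel gripper is mounted at the origin on the work surface. World frame = base frame: x ahead of the robot, y to its left, z up, the work surface at z = 0. Lengths are in m, angles in rad, forces in N, time in s.
With the tool pointing down it reaches from about 0.25 to 0.85 m from the base axis. Payload 12.5 kg.
Tool frame: the origin (TCP) lies at the very end of the fingers, on their centre line; the grasp point (between the pads) lies 19 mm behind it; y points along the fingers, x is the direction in which the jaws open and shut, and the axes are right-handed (so a half turn about y gives the same grasp; the last joint's range is limited). The gripper opens to 93 mm and grips with 3 to 60 N. Pads are 15 mm wide; open, the fingers measure 128 mm over their backs; the gripper's body (75 mm by 188 mm) begins 65 mm behind the grasp point.
Start: joints at [1.233, 0.351, 1.652, -0, 1.139, -0.085], TCP at [0.138, 0.533, 0.219] pointing down, gripper open.
Joint ranges: [-2.75, 2.75], [-0.79, 2.1], [0.01, 2.65], [-1.57, 4.71], [0.07, 3.14], [-2.87, 2.87]. Speed limits (rad/s): [2.22, 2.22, 2.79, 3.14, 3.14, 3.14].

INTERFACE

Orientations are given as [roll, pitch, yaw] about the fixed x, y, z axes, in that order (R = Rz(yaw) Ry(pitch) Rx(roll)).
In Python, from station import arm gives the robot as it stands. The module is installed in compiled form; this text tells all that it offers.
- The arm moves only by the tool drive_tool, never from a script. Its argument "steps" is one flat list of numbers, 5 for each row, row after row: the closure, from 0 (fully open) to 1 (shut), then the shift along the tool's x, y, z in cm, then the turn about the tool's y in degrees. A call has exactly 8 rows; each row shifts and turns the commanded pose from where the row before left it, along the tool's axes as they then stand; what a row does not reach is not made up. A row lasts 1/10 s, in which the tool goes at most 50 mm and 8.59 degrees, less where a joint would pass 70% of its speed; a pose out of reach is approached as far as the arm can. A call with a gripper value outside its range is refused whole. The fingers move at their own pace and stop on an object; the grip force is fixed at half the most. Time passes only in rows, so rows that do not move let the fingers close, or fill a call up. It gives the time, the measured TCP pose, the force and the opening at its end, in the units of the state.
- arm.sense(): the state, without advancing time (a new reading comes with each control period).
- arm.read_camera(name): name is "scene" or "top" or "wrist"; returns a dict with "img" (384x512x3 uint8, blue, green, red), "K" (3x3 intrinsics, pixels), "k1" (the pictures are not rectified: a ray, as slopes to the right and down, at radius r is drawn at 1 + k1 r^2 times it, then the intrinsics apply), "extrinsics" (4x4, takes a point from camera to world coordinates). Camera axes: x right, y down, z forward; pixel columns grow to the right and rows downward; lengths in m; the calibration is good to about 2 mm. A picture is of the moment at which its call begins. There is no depth.
- arm.close_job(): hands the job in, once; it reports no verdict.
Trained networks look in a picture, given as the dict that the camera call returned (one of the last four; its "shot" number tells which), for a name from the list of things; names that differ only in an ending like _2 or _b are one class to them, and where a whole thing is asked for, a point or a joint stands for the part that bears it (a point fixed in the world has none). Each returns a list of dicts, best first, with "confidence" (0 to 1); they miss things now and then, are a little off and sometimes report something else, mostly with a low value. They report only what shows in the picture. A call takes as long as a camera call. They do not tell look-alikes from the thing itself.
- arm.cut_out(picture, target): "pixels" (384x512 bool, what is visible of it) and "centre" ([row, column] in pixels, amid what is visible of it).
The state is a dict: "time_s": time; "q": joint angles; "dq": joint speeds; "tau": joint torques, N m; "tcp_pos": TCP position; "orientation": TCP orientation; "contact_force": force on the tool from outside, world axes, zero at the start; "torque": the same for the moment, N m; "grip_width": finger opening in m.
Only numpy, scipy, OpenCV 4.12 (cv2) and the standard library are available. Lean on these libraries where they do the work, as an engineer would, in place of code of your own. Each camera call takes 0.05 s, during which the arm holds its last target.

TASK

Take the blue-lidded sensor housing out of the steel tray, set it flat on the two rest strips of the assembly fixture with its tongue pointing at the dark lip, then slide the tongue in under the lip, past the give of the sprung ejector pin, until you feel it come up firmly against the stop; do not ram it. Finish while still holding it there, flat on the strips and firmly pressed home, because the pin pushes it back out if it is let go. Leave the gauge, screwdriver, screw tub and grease jar alone.

Things in the scene. Friction and masses are not known exactly. Their poses are not given: they have to be found in the camera images.
- housing: Workpiece, loose, 0.18 to 0.33 kg: aluminium block with blue lid, 70 (x) x 44 (y) x 32 (z) mm. A flat tongue sticks out 30 mm from its +x end, 36 wide, 6 thick, flush with the underside; a black connector, 14 mm thick, sticks out 14 mm from its -x end. Origin: centre of the block's underside; x to the tongue, z up. Starts on its underside in the tray's wide lane.
- tongue_tip (a point): Centre of the tongue's end face on the housing: 65 mm from the housing's origin along its +x, 3 mm above the underside.
- fixture: Fixed assembly fixture on an aluminium plate, x -135 to +130, y -90 to +90, 15 mm thick. Origin on the table below it; x is the push-in direction, roughly away from the robot; z up. Black handle at x = -124, |y| under 50, up to 47 mm high. Behind the lip: dowels and sensor blocks, |y| over 57, below 34 mm.
- rest (a point): Between the two steel rest strips at the height of their tops, 30 mm above the table; in the fixture's frame x -55, y 0. The strips are 8 mm wide, centred at y +11 and -11, and run from x -105 to +50 of the fixture; beside them it is open down to the plate, so fingertips may reach below their tops. Pressing down hard on them adds friction to the push.
- lip_edge (a point): Middle of the lip's near lower edge: fixture x 30, y 0, z 39 mm. The lip is a dark steel bridge with a yellow line on its near edge, x 30 to 70, 90 mm wide, top 51 mm above the table. Below it a pocket 40 mm wide and 9 mm high over the strips, between cheeks centred at y = 0; before it low flares (36 mm above the table) open to about 54 mm wide at x 14.
- stop: Red stop unit with a black knob behind the lip, clamped to the fixture at a depth that differs each time, rigid. From it two steel prongs reach under the lip, hidden from above: the tongue stops at their ends. Origin: below those end faces, at the plate's top; x, z as the fixture's. It sits at fixture x 40 to 50 mm: home is 10 to 20 mm under the lip. Its knob's top is 62 mm above the table.
- ejector (a joint): Travel of the brass ejector pin between the prongs, m: 0 at rest, when it stands 7 mm out before the prongs, growing as it is pushed in; 0.0065 to 0.007 when the tongue is against the prongs. Its spring pushes back with about 2 N at first and 7 N when home; after that the force rises steeply because the stop is rigid. Fully home and firm: 10 to 25 N in all on the stop and pin.
- tray: Steel parts tray with black rubber rims, fixed, 260 (x) x 250 (y) mm, floor 3 mm above the table, rims 39 mm above it. Origin: on the table under its middle, z up. A divider at y = -54 leaves a wide lane (y -52 to +122) where the housing lies, and a narrow lane where the gauge stands. The tray and the fixture may swap sides.
- gauge: Bystander: small turned steel gauge, 28 mm diameter, 56 high, standing in the tray's narrow lane. Origin: centre of its underside.
- screwdriver: Bystander: screwdriver with a red handle lying on the table beyond the work. Origin: on its axis, underside.
- screw_tub: Bystander: yellow open tub 70 x 90 x 35 mm with screws. Origin: centre of its underside.
- grease: Bystander: white jar with a black cap, 50 mm diameter, 70 high. Origin: centre of its underside.
Things that resemble listed ones, but are neither listed nor needed, are in the scene too. There is more than one size of the housing; the job needs the middle-sized.

How it is judged:
On the way, in this order (a step that is already met when the one before it is completed fails the run):
1. the housing is flat on the rest strips, tongue pointing at the pocket and not yet under the lip (z of housing in the frame of fixture between 0.0275 and 0.0325 m and angle between housing's own z axis and vertical below 0.05 rad and angle between the x axis of housing and the x axis of fixture, either way round below 0.1 rad and y of tongue_tip in the frame of fixture between -0.006 and 0.006 m and x of tongue_tip in the frame of fixture between -0.03 and 0.031 m), for 0.1 s.
2. the tongue is under the lip and pressed home against the stop (z of housing in the frame of fixture between 0.0275 and 0.0325 m and angle between housing's own z axis and vertical below 0.05 rad and angle between the x axis of housing and the x axis of fixture, either way round below 0.1 rad and y of tongue_tip in the frame of fixture between -0.006 and 0.006 m and value of joint ejector above 0.005 m and x of tongue_tip in the frame of fixture above 0.036 m and contact force between housing and stop above 9 N), for 0.2 s.
At the end, for the whole second after the job is handed in: Still holding: fingers press the housing (over 3 N); it lies at rest, flat on the strips (2.5 mm, 0.05 rad), straight (0.1 rad, 6 mm sideways), tongue under the lip, ejector in beyond 5 mm, over 9 N on the stop unit (pin and prongs together) (all of step 2 and contact force between housing and the fingers above 3 N and linear speed of housing below 0.01 m/s); the arm keeps its last pose, push and grip.
It fails at once if the housing is rammed into the stop (over 50 N) (contact force between housing and stop above 50 N).
It fails at once if the gauge is disturbed (distance of gauge from where it was at the start of the episode above 0.025 m).
It fails at once if the screwdriver is disturbed (distance of screwdriver from where it was at the start of the episode above 0.025 m).
It fails at once if the screw tub is disturbed (distance of screw_tub from where it was at the start of the episode above 0.025 m).
It fails at once if the grease jar is disturbed (distance of grease from where it was at the start of the episode above 0.025 m).
It also fails if it takes over 42 s, if anything falls off the work surface, if the arm or the gripper's body presses on something with over 40 N, if the wrist force passes 120 N, or if a joint passes its speed limit or range.

## Working session

There is one attempt and no reset: what is moved stays moved. The work goes in short steps, Python scripts to look and compute and a tool call to move; the robot and the scene stay as the last step left them, time stands still between calls to the robot, and variables do not carry over. Pictures are saved under pics/ and viewed, and the job is handed in when it is done.

Besides the shell and the picture viewer there is one more tool, called after "Call:" in YAML: its name, and indented under it one key for each argument. drive_tool: Moves the arm, as the interface text tells. Its arguments: {"type":"object","properties":{"steps":{"type":"array"}},"required":["steps"]}

```bash
mkdir -p pics; ls
cat > h.py <<'E'
import numpy as np,cv2,pickle
from station import arm
def shot(n,tag):
    p=arm.read_camera(n); cv2.imwrite(f'pics/{tag}.png',p['img']); pickle.dump({k:p[k] for k in p},open(f'pics/{tag}.pkl','wb')); return p
def load(tag): return pickle.load(open(f'pics/{tag}.pkl','rb'))
def D(p): return np.array([p['k1'],0,0,0,0],float)
def ray(p,u,v):
    # invert x_d = x(1+k1 r^2)
    K=np.array(p['K']); xd=np.array([(u-K[0,2])/K[0,0],(v-K[1,2])/K[1,1]]); x=xd.copy()
    for _ in range(50): x=xd/(1+p['k1']*(x@x))
    E=np.array(p['extrinsics']); return E[:3,3],E[:3,:3]@np.array([x[0],x[1],1])
def onz(p,u,v,z):
    o,d=ray(p,u,v); return o+d*(z-o[2])/d[2]
def proj(p,X):
    E=np.linalg.inv(np.array(p['extrinsics'])); X=np.atleast_2d(X)@E[:3,:3].T+E[:3,3]
    x=X[:,:2]/X[:,2:]; x=x*(1+p['k1']*(x**2).sum(1,keepdims=True)); K=np.array(p['K'])
    return np.c_[x[:,0]*K[0,0]+K[0,2],x[:,1]*K[1,1]+K[1,2]]
E
python3 - <<'E'
from h import *
for n in ['scene','top','wrist']:
    p=shot(n,n+'0'); print(n,np.round(p['K'],1).tolist(),p['k1'],np.round(p['extrinsics'],3).tolist(),p.keys())
    if n!='wrist':
        for t in ['housing','fixture','stop','tray','gauge','screwdriver','screw_tub','grease']:
            print(t,[(round(r['confidence'],2),np.round(r['centre']).tolist(),int(r['pixels'].sum())) for r in arm.cut_out(p,t)])
s=arm.sense(); print(s)
E
```

```text
pics
scene [[450.4, 0.0, 260.5], [0.0, 450.4, 191.6], [0.0, 0.0, 1.0]] 0.03022097813156435 [[0.378, 0.763, -0.525, 1.149], [0.926, -0.307, 0.222, -0.277], [0.008, -0.57, -0.822, 1.052], [0.0, 0.0, 0.0, 1.0]] dict_keys(['img', 'K', 'k1', 'extrinsics', 'shot'])
housing [(0.97, [225.0, 220.0], 620), (0.8, [167.0, 144.0], 1226), (0.64, [271.0, 381.0], 526), (0.57, [166.0, 206.0], 333), (0.37, [246.0, 175.0], 136)]
fixture [(0.83, [164.0, 326.0], 4553)]
stop [(0.84, [179.0, 357.0], 288), (0.7, [164.0, 328.0], 4427)]
tray [(0.79, [237.0, 205.0], 8730)]
gauge [(0.72, [246.0, 172.0], 177)]
screwdriver [(0.87, [273.0, 382.0], 513)]
screw_tub []
grease [(0.96, [316.0, 211.0], 555)]
top [[370.6, 0.0, 255.4], [0.0, 370.6, 187.3], [0.0, 0.0, 1.0]] -0.06549855985243783 [[-0.008, -0.995, 0.097, 0.465], [-1.0, 0.011, 0.021, -0.014], [-0.022, -0.096, -0.995, 1.001], [0.0, 0.0, 0.0, 1.0]] dict_keys(['img', 'K', 'k1', 'extrinsics', 'shot'])
housing [(0.85, [272.0, 300.0], 325), (0.74, [287.0, 365.0], 1502), (0.61, [194.0, 310.0], 640), (0.18, [184.0, 331.0], 9031)]
fixture [(0.77, [222.0, 173.0], 6495)
[... 490 characters left out ...]
keys(['img', 'K', 'k1', 'extrinsics', 'shot'])
{'time_s': 0.95, 'q': array([ 1.23334814e+00,  3.50674374e-01,  1.65181781e+00,  2.65118680e-05,
        1.13910708e+00, -8.46579803e-02]), 'dq': array([-0.00093799,  0.00065755,  0.00081225,  0.0007574 ,  0.00065622,
       -0.00019884]), 'tau': array([-1.87061582e-04, -4.97253871e+01, -2.85472369e+01,  6.98923320e-02,
        2.21653475e-02, -1.14784069e-05]), 'tcp_pos': array([0.13755038, 0.53249799, 0.21863982]), 'orientation': array([-1.57077177e+00,  4.55260523e-06,  1.31799503e+00]), 'contact_force': array([ 0.54663085, -0.07431556,  0.26420156]), 'torque': array([-0.00023056,  0.056853  , -0.00930648]), 'grip_width': 0.09310847277334591}
```

Run:
```python
import cv2
for n in ['scene0','top0']:
    i=cv2.imread(f'pics/{n}.png'); cv2.imwrite(f'pics/{n}b.png',cv2.resize(i,(800,600),interpolation=cv2.INTER_CUBIC))
i=cv2.imread('pics/top0.png')[130:330,240:440]; cv2.imwrite('pics/tc.png',cv2.resize(i,(600,600),interpolation=cv2.INTER_CUBIC))
```

```text
(no output)
```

View pics/scene0b.png

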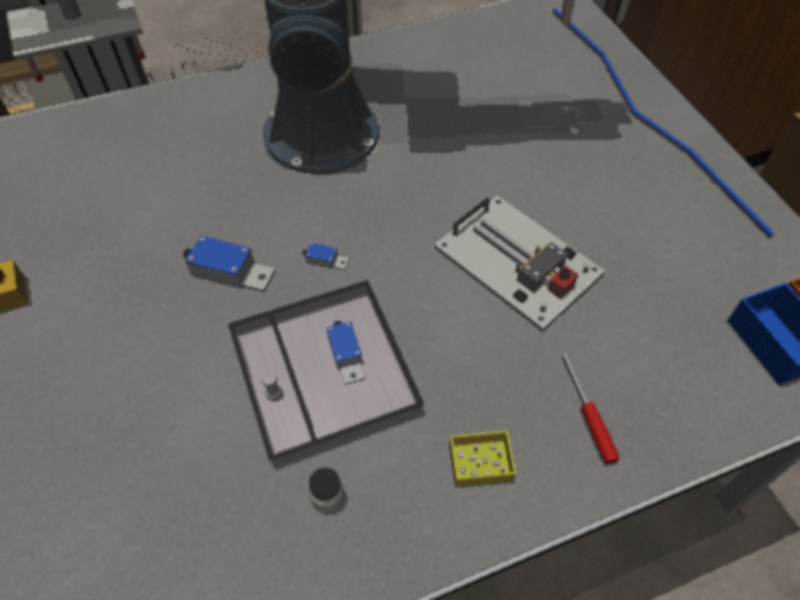

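View pics/top0b.png

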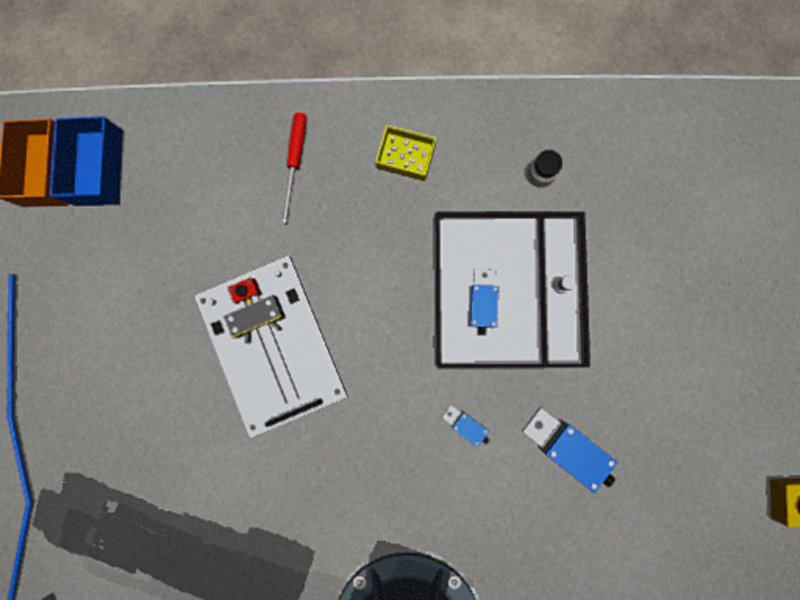

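View pics/tc.png

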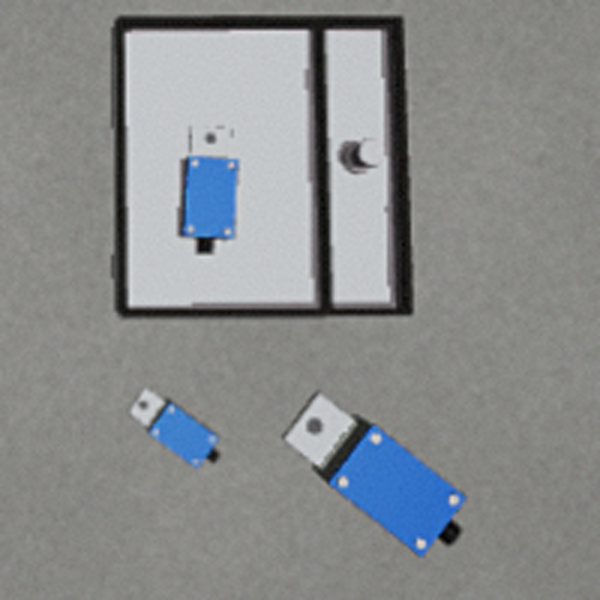

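View pics/wrist0.png

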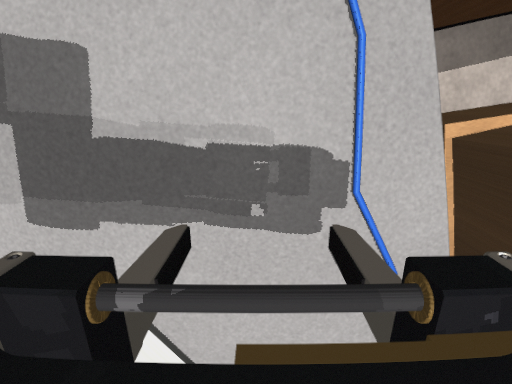

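Run:
```python
import cv2,numpy as np
i=cv2.imread('pics/top0.png')
c=i[155:290,115:235]; cv2.imwrite('pics/fx.png',cv2.resize(c,None,fx=5,fy=5,interpolation=cv2.INTER_CUBIC)[:675,:600][:600])
cv2.imwrite('pics/fx.png',cv2.resize(c,(533,600),interpolation=cv2.INTER_CUBIC))
c=i[125:245,270:390]; cv2.imwrite('pics/tr.png',cv2.resize(c,(600,600),interpolation=cv2.INTER_CUBIC))
s=cv2.imread('pics/scene0.png')
c=s[120:215,270:390]; cv2.imwrite('pics/sfx.png',cv2.resize(c,(720,570),interpolation=cv2.INTER_CUBIC))
c=s[175:300,140:275]; cv2.imwrite('pics/str.png',cv2.resize(c,(648,600),interpolation=cv2.INTER_CUBIC))
```

```text
(no output)
```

View pics/fx.png

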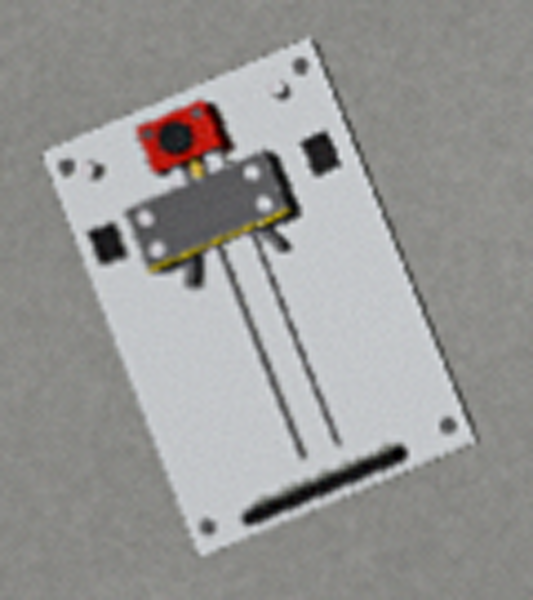

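View pics/tr.png

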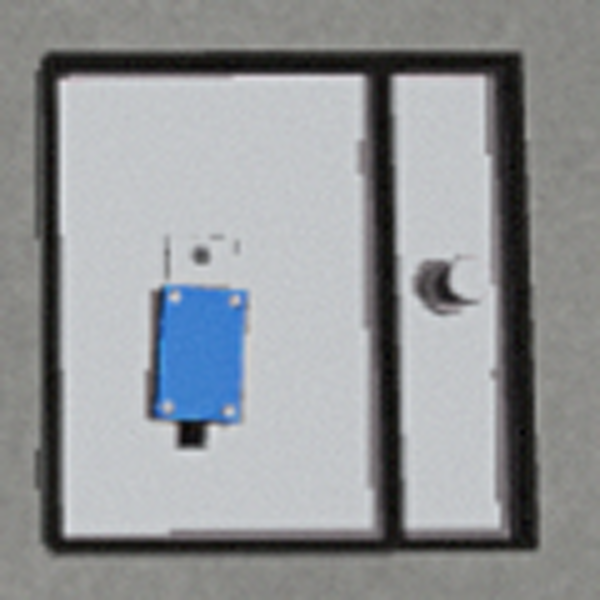

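View pics/sfx.png

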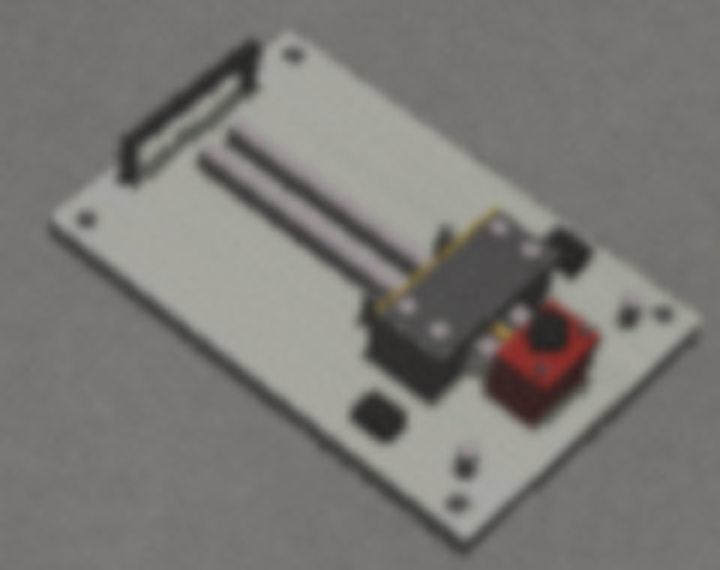

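View pics/str.png

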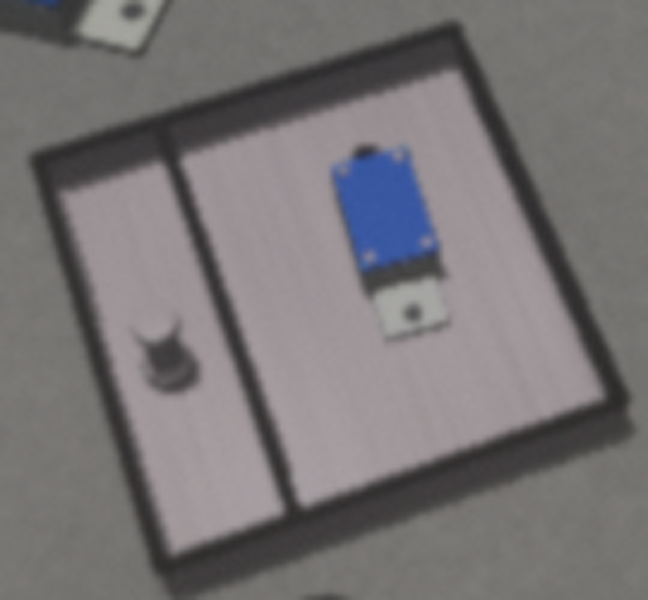

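```bash
cat > fit.py <<'E'
from h import *
from scipy.optimize import least_squares
def cv(pts,s,off): return (np.array(pts,float)+.5)/s-.5+np.array(off)
def fit(obs,x0,z0):
    # obs: list of (p, local pts(x,y,z), px)
    def W(q,L):
        c,s=np.cos(q[2]),np.sin(q[2]); L=np.array(L,float); return np.c_[q[0]+c*L[:,0]-s*L[:,1],q[1]+s*L[:,0]+c*L[:,1],L[:,2]+z0]
    f=lambda q: np.concatenate([(proj(p,W(q,L))-px).ravel() for p,L,px in obs])
    r=least_squares(f,x0,loss='soft_l1'); return r.x,np.round(r.fun,1)
E
python3 - <<'E'
from fit import *
t=load('top0');s=load('scene0')
L=[(.13,.09,.015),(.13,-.09,.015),(-.135,-.09,.015),(-.135,.09,.015)]
a=cv([(43,152),(313,38),(476,441),(200,556)],533/120,(115,155))
b=cv([(703,322),(462,545),(50,218),(285,32)],6,(270,120))
for o in ([(t,L,a)],[(s,L,b)],[(t,L,a),(s,L,b)]): print('fix',*fit(o,[.45,.2,.3],0))
L=[(.035,.022,.032),(.035,-.022,.032),(-.035,-.022,.032),(-.035,.022,.032)]
a=cv([(162,287),(249,290),(241,422),(153,416)],5,(270,125))
b=cv([(440,242),(363,272),(332,170),(408,150)],4.8,(140,175))
for o in ([(t,L,a)],[(s,L,b)],[(t,L,a),(s,L,b)]): print('hou',*fit(o,[.45,-.2,0],.003))
for q in [(45,57),(515,57),(535,545),(48,545)]: print(onz(t,*cv([q],5,(270,125))[0],.039).round(3))
E
```

```text
fix [0.47529568 0.23127501 0.3901798 ] [-0.2 -0.3 -0.1 -0.4  0.3  0.2 -0.1  0.5]
fix [0.47748959 0.23164398 0.38896721] [-0.1  0.2  0.3 -0.2 -0.7  0.1  0.4 -0.1]
fix [0.47622646 0.23152603 0.38960194] [-0.2 -0.7 -0.1 -0.8  0.2 -0.1 -0.2  0.2 -0.3 -0.2  0.1 -0.6 -0.9 -0.2
  0.2 -0.4]
hou [ 0.53648155 -0.13508361 -0.08003138] [ 0.2 -0.6 -0.4 -0.  -0.3  0.3  0.4  0.3]
hou [ 0.53834745 -0.13402075 -0.06737483] [ 0.4  1.7  0.1  0.  -0.3 -0.5 -0.2 -0.6]
hou [ 0.53716618 -0.13445787 -0.07282347] [-0.1 -0.8 -0.7 -0.4 -0.4 -0.   0.3  0.1  0.   1.4 -0.3 -0.3 -0.5 -0.8
 -0.4 -0.9]
[ 0.694 -0.056  0.039]
[ 0.692 -0.305  0.039]
[ 0.435 -0.305  0.039]
[ 0.438 -0.054  0.039]
```

```bash
cat > go.py <<'E'
from h import *
def go(x,y,z,yaw):
    s=arm.sense(); p=s['tcp_pos']; Y=s['orientation'][2]
    d=np.array([x,y,z])-p; c,sn=np.cos(Y),np.sin(Y)
    print('t',round(s['time_s'],2),'p',p.round(4),'o',s['orientation'].round(4),'w',round(s['grip_width'],4),'F',s['contact_force'].round(1))
    print('tool cm: x %.2f y %.2f z %.2f turn %.2f'%(100*(c*d[0]+sn*d[1]),-100*d[2],100*(-sn*d[0]+c*d[1]),-np.degrees(yaw-Y)))
E
python3 -c "
from go import *
go(.537,-.1345,.14,1.498)"
```

```text
t 0.95 p [0.1376 0.5325 0.2186] o [-1.5708  0.      1.318 ] w 0.0931 F [ 0.5 -0.1  0.3]
tool cm: x -54.59 y 7.86 z -55.36 turn -10.31
```

Call:
drive_tool:
  steps: [0.2,-3.4,0,-3.4,0,0.2,-3.4,0,-3.4,0,0.2,-3.4,0,-3.4,0,0.2,-3.4,0,-3.4,0,0.2,-3.4,0,-3.4,0,0.2,-3.4,0,-3.4,0,0.2,-3.4,0,-3.4,0,0.2,-3.4,0,-3.4,0]

```text
time_s: 1.75
tcp_pos: [0.3335, 0.1994, 0.2189]
orientation: [-1.572, -0.001, 1.318]
contact_force: [1.1, 1.3, -0.1]
grip_width: 0.0744
```

Call:
drive_tool:
  steps: [0.2,-3.4,0,-3.4,0,0.2,-3.4,0,-3.4,0,0.2,-3.4,0,-3.4,0,0.2,-3.4,0,-3.4,0,0.2,-3.4,0,-3.4,0,0.2,-3.4,0,-3.4,0,0.2,-3.4,2,-3.4,-5,0.2,-3.4,2,-3.4,-5]

```text
time_s: 2.55
tcp_pos: [0.5305, -0.127, 0.1801]
orientation: [-1.572, 0.0, 1.495]
contact_force: [0.5, 1.8, 0.1]
grip_width: 0.0743
```

```bash
python3 -c "
from go import *
go(.537,-.1345,.14,1.498)"
```

```text
t 2.55 p [ 0.5305 -0.127   0.1801] o [-1.5722e+00  3.0000e-04  1.4953e+00] w 0.0743 F [0.5 1.8 0.1]
tool cm: x -0.70 y 4.01 z -0.71 turn -0.15
```

Call:
drive_tool:
  steps: [0.2,0,1,0,0,0.2,0,1,0,0,0.2,0,1,0,0,0.2,0,1,0,0,0.2,0,0,0,0,0.2,0,0,0,0,0.2,0,0,0,0,0.2,0,0,0,0]

```text
time_s: 3.35
tcp_pos: [0.5298, -0.1247, 0.1408]
orientation: [-1.572, 0.0, 1.493]
contact_force: [0.3, -0.1, 0.1]
grip_width: 0.0745
```

Run:
```python
from go import *
go(.537,-.1345,.14,1.498)
p=shot('wrist','w1')
p=shot('top','t1')
cv2.imwrite('pics/t1c.png',cv2.resize(p['img'][125:245,270:390],(600,600),interpolation=cv2.INTER_CUBIC))
```

```text
t 3.35 p [ 0.5298 -0.1247  0.1408] o [-1.5717e+00  2.0000e-04  1.4927e+00] w 0.0745 F [ 0.3 -0.1  0.1]
tool cm: x -0.92 y 0.08 z -0.79 turn -0.30
```

View pics/w1.png

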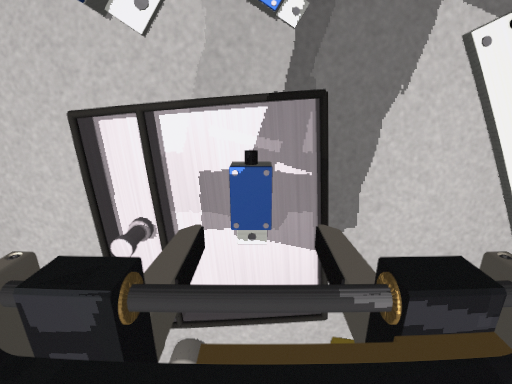

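Run:
```python
from h import *
p=load('w1'); cv2.imwrite('pics/w1c.png',cv2.resize(p['img'][145:245,200:300],(600,600),interpolation=cv2.INTER_CUBIC))
```

```text
(no output)
```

View pics/w1c.png

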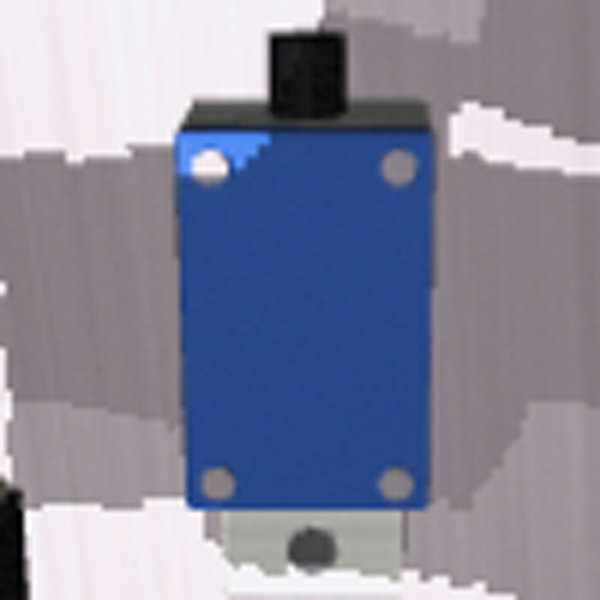

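Run:
```python
from fit import *
from go import go
w=load('w1')
L=[(.035,.022,.032),(.035,-.022,.032),(-.035,-.022,.032),(-.035,.022,.032)]
a=cv([(430,510),(187,510),(177,129),(433,129)],6,(200,145))
q,r=fit([(w,L,a)],[.537,-.1345,-.07],.003); print(q,r)
go(q[0],q[1],.005,q[2]+np.pi/2)
```

```text
[ 0.53646489 -0.13512762 -0.0781713 ] [-0.   0.1  0.   0.  -0.4 -0.   0.4 -0. ]
t 3.45 p [ 0.5297 -0.1248  0.1406] o [-1.5714e+00  2.0000e-04  1.4925e+00] w 0.0743 F [ 0.1 -0.3 -0.6]
tool cm: x -0.98 y 13.56 z -0.75 turn -0.01
```

Call:
drive_tool:
  steps: [0.2,-0.5,2,-0.4,0,0.2,-0.48,2,-0.35,0,0.2,0,2,0,0,0.2,0,2,0,0,0.2,0,2,0,0,0.2,0,1.5,0,0,0.2,0,0,0,0,0.2,0,0,0,0]

```text
time_s: 4.25
tcp_pos: [0.5366, -0.1352, 0.0256]
orientation: [-1.571, 0.0, 1.492]
contact_force: [0.4, -0.5, 0.2]
grip_width: 0.0744
```

Run:
```python
from go import *
go(.5365,-.135,.005,1.4926)
p=shot('wrist','w2')
```

```text
t 4.25 p [ 0.5366 -0.1352  0.0256] o [-1.5710e+00  1.0000e-04  1.4925e+00] w 0.0744 F [ 0.4 -0.5  0.2]
tool cm: x 0.02 y 2.06 z 0.01 turn -0.01
```

View pics/w2.png

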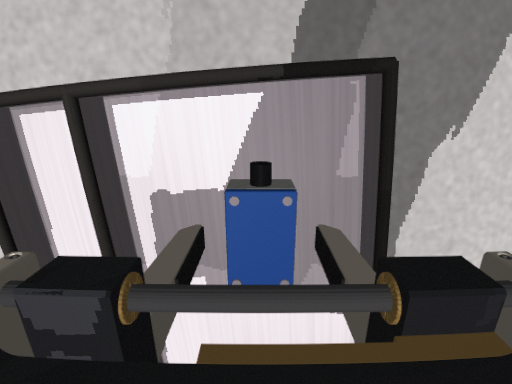

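Call:
drive_tool:
  steps: [0.2,0,1,0,0,0.2,0,1,0,0,0.2,0,0,0,0,1,0,0,0,0,1,0,0,0,0,1,0,0,0,0,1,0,0,0,0,1,0,0,0,0]

```text
time_s: 5.1
tcp_pos: [0.5364, -0.1351, 0.0055]
orientation: [-1.571, 0.0, 1.493]
contact_force: [-0.1, 0.2, 1.2]
grip_width: 0.0439
```

Call:
drive_tool:
  steps: [1,0,0,0,0,1,0,0,0,0,1,0,-1,0,0,1,0,-2,0,0,1,0,-3,0,0,1,0,-3,0,0,1,0,-3,0,0,1,0,0,0,0]

```text
time_s: 5.9
tcp_pos: [0.538, -0.1357, 0.1291]
orientation: [-1.577, 0.002, 1.493]
contact_force: [1.2, -0.8, -3.1]
grip_width: 0.0437
```

Run:
```python
from go import *
# target: housing origin at fixture x=-0.055-ish
f=np.array([.4762,.2315]);a=.3896
for tx in (-.07,):
    ox=tx; c,s=np.cos(a),np.sin(a); t=f+ox*np.array([c,s]); print(t); go(t[0],t[1],.13,a+np.pi/2)
p=shot('wrist','w3')
```

```text
[0.41144573 0.20491271]
t 5.9 p [ 0.538  -0.1357  0.1291] o [-1.5767  0.0016  1.4926] w 0.0437 F [ 1.2 -0.8 -3.1]
tool cm: x 32.97 y -0.09 z 15.28 turn -26.81
```

View pics/w3.png

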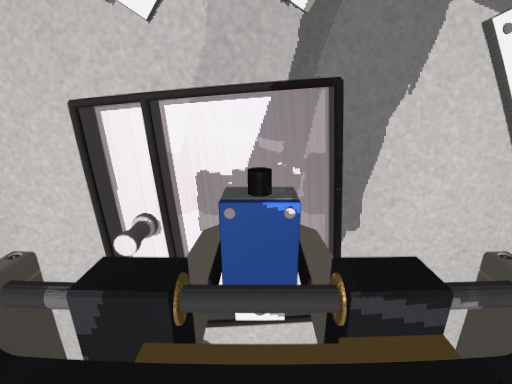

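Call:
drive_tool:
  steps: [1,4.2,0,1.74,0,1,4.2,0,1.74,0,1,4.2,0,1.74,0,1,4.2,0,1.74,0,1,4.2,0,1.74,0,1,4.2,0,1.74,0,1,4.2,0,1.74,0,1,4.2,0,1.74,0]

```text
time_s: 6.75
tcp_pos: [0.4221, 0.212, 0.1239]
orientation: [-1.569, 0.001, 1.492]
contact_force: [0.2, 1.2, -3.2]
grip_width: 0.0437
```

Call:
drive_tool:
  steps: [1,0,0,0,-6.7,1,0,0,0,-6.7,1,0,0,0,-6.7,1,0,0,0,-6.7,1,0,0,0,0,1,0,0,0,0,1,0,0,0,0,1,0,0,0,0]

```text
time_s: 7.55
tcp_pos: [0.4237, 0.2107, 0.125]
orientation: [-1.57, 0.0, 1.959]
contact_force: [0.1, -0.4, -3.4]
grip_width: 0.0437
```

Run:
```python
from go import *
f=np.array([.4762,.2315]);a=.3896
t=f-.055*np.array([np.cos(a),np.sin(a)]);go(t[0],t[1],.05,a+np.pi/2)
p=shot('wrist','w4')
p=shot('top','t4')
cv2.imwrite('pics/t4c.png',cv2.resize(p['img'][155:290,115:235],(533,600),interpolation=cv2.INTER_CUBIC))
p=shot('scene','s4')
cv2.imwrite('pics/s4c.png',cv2.resize(p['img'][95:215,250:400],(750,600),interpolation=cv2.INTER_CUBIC))
```

```text
t 7.55 p [0.4237 0.2107 0.125 ] o [-1.5704  0.      1.9587] w 0.0437 F [ 0.1 -0.4 -3.4]
tool cm: x -0.07 y 7.50 z -0.15 turn -0.10
```

View pics/w4.png

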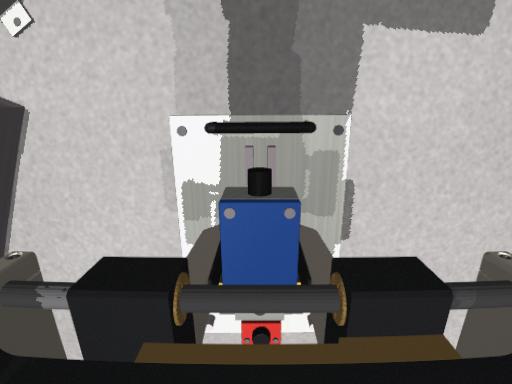

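View pics/s4c.png

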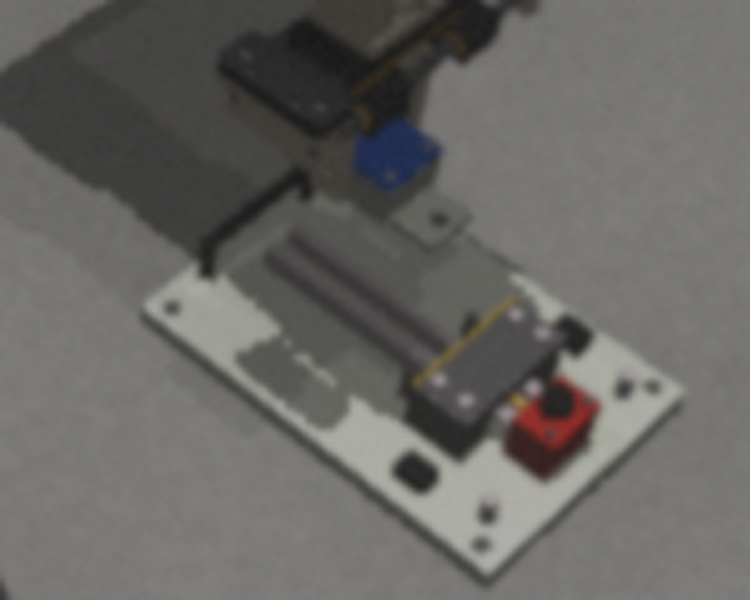

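View pics/t4c.png

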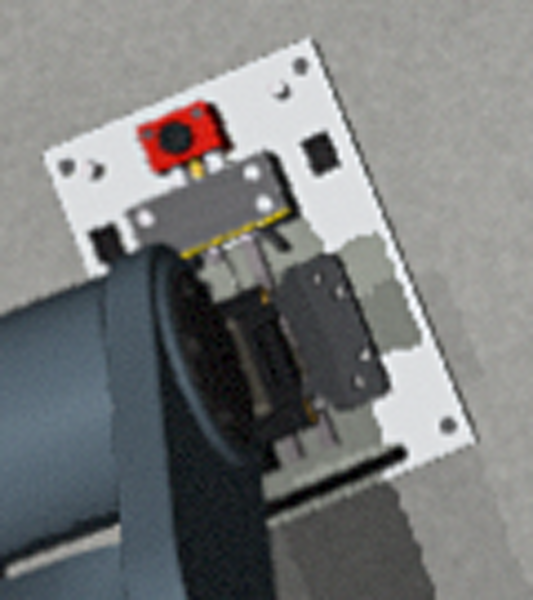

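Run:
```python
from h import *
p=load('w4'); cv2.imwrite('pics/w4c.png',cv2.resize(p['img'][105:215,160:360],(800,440),interpolation=cv2.INTER_CUBIC))
```

```text
(no output)
```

View pics/w4c.png

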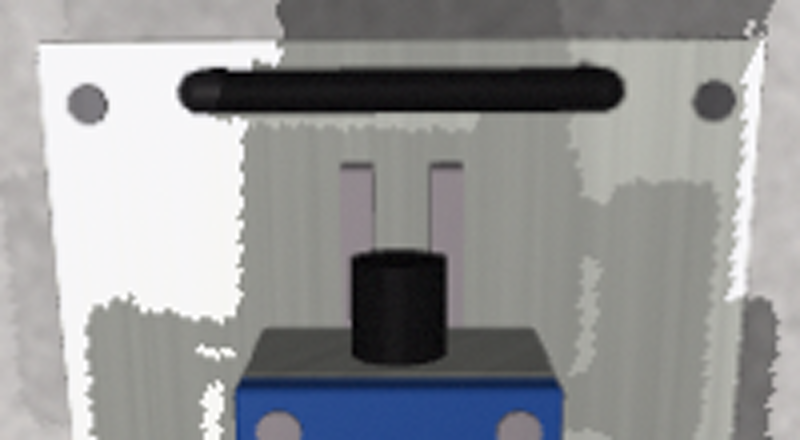

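Run:
```python
from fit import *
w=load('w4');t=load('top0');s=load('scene0')
L=[(-.135,-.09,.015),(-.135,.09,.015),(-.105,-.015,.03),(-.105,-.007,.03),(-.105,.007,.03),(-.105,.015,.03)]
a=cv([(40,42),(767,38),(342,168),(375,168),(430,168),(462,168)],4,(160,105))
q,r=fit([(w,L,a)],[.476,.2315,.39],0); print(q,r)
Lp=[(.13,.09,.015),(.13,-.09,.015),(-.135,-.09,.015),(-.135,.09,.015)]
aa=cv([(43,152),(313,38),(476,441),(200,556)],533/120,(115,155))
b=cv([(703,322),(462,545),(50,218),(285,32)],6,(270,120))
Q,r=fit([(w,L,a),(w,L,a),(t,Lp,aa),(s,Lp,b)],[.476,.2315,.39],0); print(Q,r)
L=[(-.035,-.022,.032),(-.035,.022,.032)]
h,r=fit([(w,L,cv([(236,388),(563,388)],4,(160,105)))],[.424,.2107,.388],.1225); print('hous',h,r)
for f in (q,Q):
    d=h[:2]-f[:2];c,s_=np.cos(f[2]),np.sin(f[2]); print('rel',c*d[0]+s_*d[1],-s_*d[0]+c*d[1],h[2]-f[2])
```

```text
[0.47537474 0.23255655 0.39270691] [-0.9 -0.1  0.2  0.  -0.5  0.1 -0.4  0.1  0.6  0.   0.9 -0. ]
[0.47551974 0.23224275 0.39033846] [-0.9 -0.3  0.2  0.2 -0.6  0.1 -0.5  0.1  0.5  0.   0.8  0.  -0.9 -0.3
  0.2  0.2 -0.6  0.1 -0.5  0.1  0.5  0.   0.8  0.  -0.5 -0.4 -0.4 -0.5
 -0.   0.1 -0.4  0.4 -0.3 -0.4  0.2 -0.8 -0.8 -0.4  0.2 -0.6]
hous [0.42422755 0.21012334 0.38787577] [-0.7  0.   0.7  0. ]
rel -0.05583867286209482 -0.001151965718886934 -0.004831138288279135
rel -0.05585047480585022 -0.000938848688978363 -0.0024626921459685036
```

Call:
drive_tool:
  steps: [1,0.1,1.5,0,-0.2,1,0,1.5,0,0,1,0,1.5,0,0,1,0,1.5,0,0,1,0,1.5,0,0,1,0,1.2,0,0,1,0,0,0,0,1,0,0,0,0]

```text
time_s: 8.5
tcp_pos: [0.4236, 0.2117, 0.0384]
orientation: [-1.571, 0.0, 1.964]
contact_force: [0.1, -0.0, -3.6]
grip_width: 0.044
```

Run:
```python
from go import *
go(.4245,.2112,.0325,1.961)
p=shot('wrist','w5')
p=shot('scene','s5')
cv2.imwrite('pics/s5c.png',cv2.resize(p['img'][105:215,260:390],(709,600),interpolation=cv2.INTER_CUBIC))
```

```text
t 8.5 p [0.4236 0.2117 0.0384] o [-1.5708  0.      1.9637] w 0.044 F [ 0.1 -0.  -3.6]
tool cm: x -0.08 y 0.59 z -0.07 turn 0.15
```

View pics/w5.png

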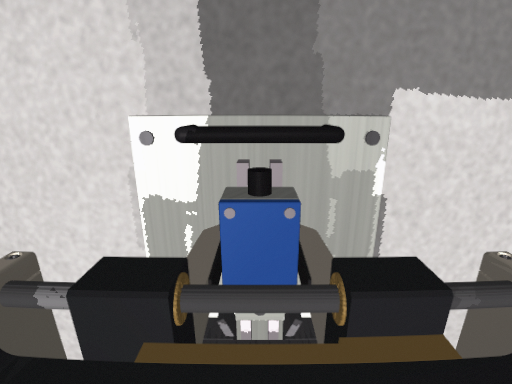

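View pics/s5c.png

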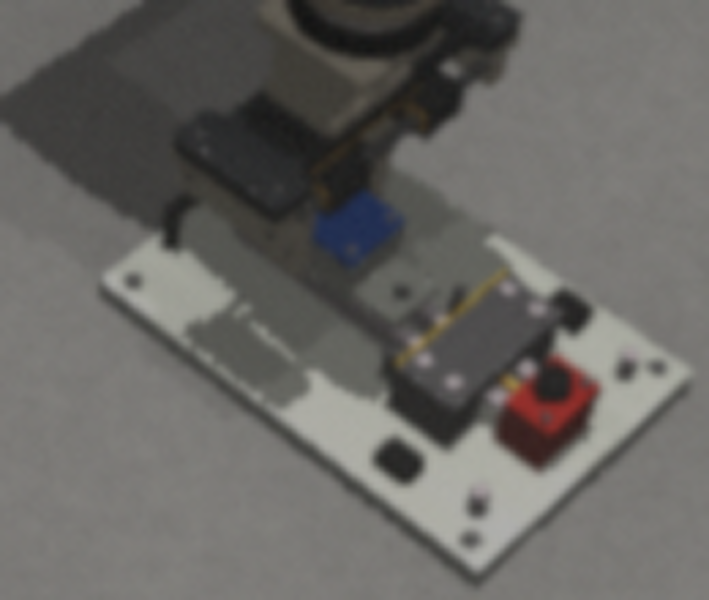

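Run:
```python
from h import *
p=load('w5'); a=cv2.resize(p['img'][105:200,190:330],(800,543),interpolation=cv2.INTER_CUBIC);cv2.imwrite('pics/w5c.png',a)
a=cv2.resize(p['img'][300:350,190:330],(800,286),interpolation=cv2.INTER_CUBIC);cv2.imwrite('pics/w5d.png',a)
```

```text
(no output)
```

View pics/w5c.png

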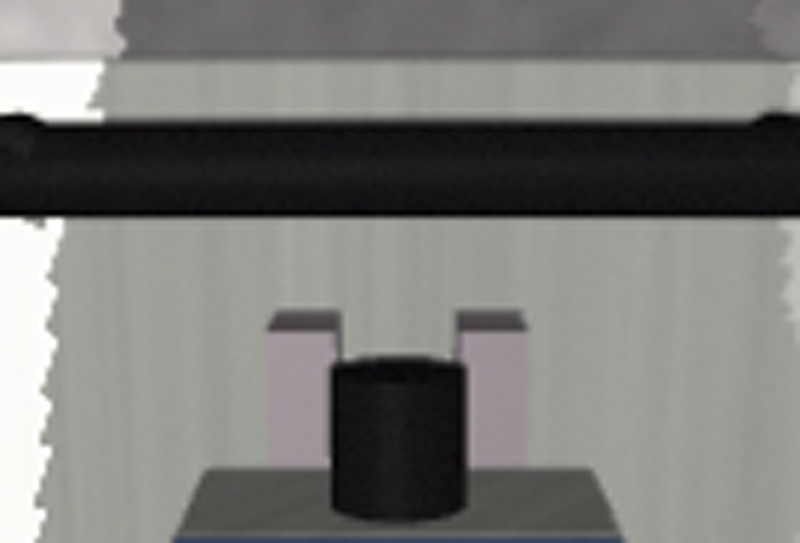

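View pics/w5d.png

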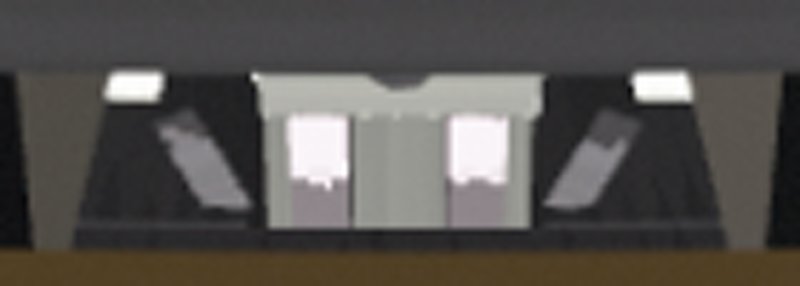

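Call:
drive_tool:
  steps: [1,0,0.25,0,0,1,0,0.2,0,0,1,0,0.1,0,0,1,0,0.05,0,0,1,0,0,0,0,1,0,0,0,0,1,0,0,0,0,1,0,0,0,0]

```text
time_s: 9.4
tcp_pos: [0.4234, 0.2116, 0.0324]
orientation: [-1.571, 0.0, 1.964]
contact_force: [-2.4, -0.4, 5.4]
grip_width: 0.0438
```

Call:
drive_tool:
  steps: [1,0,-0.03,0,0,1,0,0,0,0,1,0,0,-0.3,0,1,0,0,-0.4,0,1,0,0,-0.4,0,1,0,0,-0.4,0,1,0,0,0,0,1,0,0,0,0]

```text
time_s: 10.2
tcp_pos: [0.4373, 0.2174, 0.0324]
orientation: [-1.571, -0.0, 1.964]
contact_force: [1.2, -0.3, -3.2]
grip_width: 0.0438
```

Run:
```python
from go import *
go(.4234,.2116,.0325,1.961)
p=shot('wrist','w6')
a=cv2.resize(p['img'][105:200,190:330],(800,543),interpolation=cv2.INTER_CUBIC);b=cv2.resize(p['img'][300:350,190:330],(800,286),interpolation=cv2.INTER_CUBIC)
cv2.imwrite('pics/w6c.png',cv2.resize(np.vstack([a,b]),(560,580)))
```

```text
t 10.2 p [0.4373 0.2174 0.0324] o [-1.5707 -0.      1.9637] w 0.0438 F [ 1.2 -0.3 -3.2]
tool cm: x -0.00 y -0.01 z 1.51 turn 0.16
```

View pics/w6c.png

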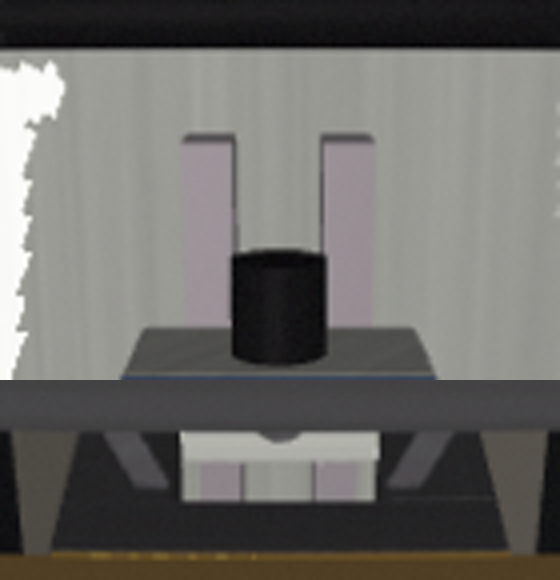

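Call:
drive_tool:
  steps: [1,0,0.01,-0.2,0,1,0,0,-0.2,0,1,0,0,-0.2,0,1,0,0,-0.1,0,1,0,0,-0.1,0,1,0,0,0,0,1,0,0,0,0,1,0,0,0,0]

```text
time_s: 11.05
tcp_pos: [0.4447, 0.2205, 0.0324]
orientation: [-1.571, 0.0, 1.964]
contact_force: [0.4, 0.6, -2.8]
grip_width: 0.0438
```

Call:
drive_tool:
  steps: [1,0,0,-0.1,0,1,0,0,-0.1,0,1,0,0,-0.1,0,1,0,0,-0.1,0,1,0,0,-0.05,0,1,0,0,0,0,1,0,0,0,0,1,0,0,0,0]

```text
time_s: 11.85
tcp_pos: [0.4489, 0.2222, 0.0324]
orientation: [-1.571, 0.0, 1.964]
contact_force: [-0.9, 0.6, -2.0]
grip_width: 0.044
```

Call:
drive_tool:
  steps: [1,0,0,-0.05,0,1,0,0,-0.05,0,1,0,0,-0.05,0,1,0,0,-0.05,0,1,0,0,-0.05,0,1,0,0,-0.05,0,1,0,0,0,0,1,0,0,0,0]

```text
time_s: 12.65
tcp_pos: [0.4517, 0.2234, 0.0324]
orientation: [-1.571, 0.0, 1.964]
contact_force: [0.4, -0.3, -2.7]
grip_width: 0.0439
```

Call:
drive_tool:
  steps: [1,0,0,-0.05,0,1,0,0,-0.05,0,1,0,0,-0.05,0,1,0,0,-0.05,0,1,0,0,-0.05,0,1,0,0,-0.05,0,1,0,0,0,0,1,0,0,0,0]

```text
time_s: 13.45
tcp_pos: [0.454, 0.2244, 0.0324]
orientation: [-1.57, -0.0, 1.964]
contact_force: [-4.8, -1.5, 2.3]
grip_width: 0.0435
```

Call:
drive_tool:
  steps: [1,0,0,-0.05,0,1,0,0,-0.05,0,1,0,0,-0.05,0,1,0,0,-0.05,0,1,0,0,0,0,1,0,0,0,0,1,0,0,0,0,1,0,0,0,0]

```text
time_s: 14.25
tcp_pos: [0.4557, 0.225, 0.0324]
orientation: [-1.569, -0.0, 1.964]
contact_force: [-6.8, -3.6, 4.0]
grip_width: 0.0437
```

Run:
```python
from go import *
go(.4234,.2116,.0325,1.961)
p=shot('wrist','w7')
a=cv2.resize(p['img'][105:200,190:330],(800,543),interpolation=cv2.INTER_CUBIC);b=cv2.resize(p['img'][300:350,190:330],(800,286),interpolation=cv2.INTER_CUBIC)
cv2.imwrite('pics/w7c.png',cv2.resize(np.vstack([a,b]),(560,580)))
```

```text
t 14.25 p [0.4557 0.225  0.0324] o [-1.5695 -0.      1.9638] w 0.0437 F [-6.8 -3.6  4. ]
tool cm: x -0.01 y -0.01 z 3.50 turn 0.16
```

View pics/w7c.png

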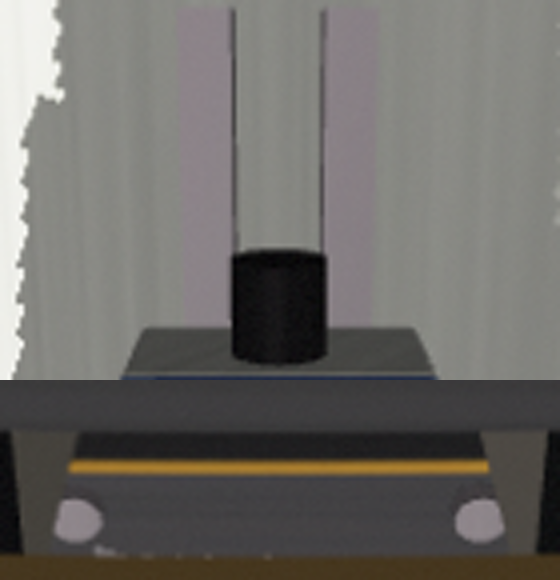

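Call:
drive_tool:
  steps: [1,0,0,-0.05,0,1,0,0,-0.05,0,1,0,0,-0.05,0,1,0,0,-0.05,0,1,0,0,0,0,1,0,0,0,0,1,0,0,0,0,1,0,0,0,0]

```text
time_s: 15.1
tcp_pos: [0.4572, 0.2257, 0.0324]
orientation: [-1.569, -0.0, 1.964]
contact_force: [-8.3, -3.2, 6.0]
grip_width: 0.044
```

Call:
drive_tool:
  steps: [1,0,0,-0.03,0,1,0,0,-0.03,0,1,0,0,-0.03,0,1,0,0,-0.03,0,1,0,0,0,0,1,0,0,0,0,1,0,0,0,0,1,0,0,0,0]

```text
time_s: 15.9
tcp_pos: [0.458, 0.226, 0.0324]
orientation: [-1.568, 0.0, 1.964]
contact_force: [-8.8, -4.5, 7.7]
grip_width: 0.0442
```

Call:
drive_tool:
  steps: [1,0,0,-0.03,0,1,0,0,-0.03,0,1,0,0,-0.03,0,1,0,0,-0.03,0,1,0,0,0,0,1,0,0,0,0,1,0,0,0,0,1,0,0,0,0]

```text
time_s: 16.7
tcp_pos: [0.4589, 0.2264, 0.0324]
orientation: [-1.568, -0.0, 1.964]
contact_force: [-11.0, -6.0, 8.0]
grip_width: 0.0434
```

Call:
drive_tool:
  steps: [1,0,0,-0.02,0,1,0,0,-0.02,0,1,0,0,-0.02,0,1,0,0,-0.02,0,1,0,0,0,0,1,0,0,0,0,1,0,0,0,0,1,0,0,0,0]

```text
time_s: 17.5
tcp_pos: [0.4595, 0.2266, 0.0324]
orientation: [-1.567, -0.0, 1.964]
contact_force: [-11.2, -5.2, 8.4]
grip_width: 0.0435
```

Call:
drive_tool:
  steps: [1,0,0,-0.02,0,1,0,0,-0.02,0,1,0,0,-0.02,0,1,0,0,-0.02,0,1,0,0,0,0,1,0,0,0,0,1,0,0,0,0,1,0,0,0,0]

```text
time_s: 18.3
tcp_pos: [0.4595, 0.2267, 0.0324]
orientation: [-1.565, -0.0, 1.964]
contact_force: [-14.3, -7.6, 13.4]
grip_width: 0.0437
```

Run:
```python
from go import *
go(.4234,.2116,.0325,1.961)
p=shot('wrist','w8')
a=cv2.resize(p['img'][105:200,190:330],(800,543),interpolation=cv2.INTER_CUBIC);b=cv2.resize(p['img'][300:350,190:330],(800,286),interpolation=cv2.INTER_CUBIC)
cv2.imwrite('pics/w8c.png',cv2.resize(np.vstack([a,b]),(560,580)))
```

```text
t 18.3 p [0.4595 0.2267 0.0324] o [-1.5655 -0.      1.964 ] w 0.0437 F [-14.3  -7.6  13.4]
tool cm: x -0.01 y -0.01 z 3.92 turn 0.17
```

View pics/w8c.png

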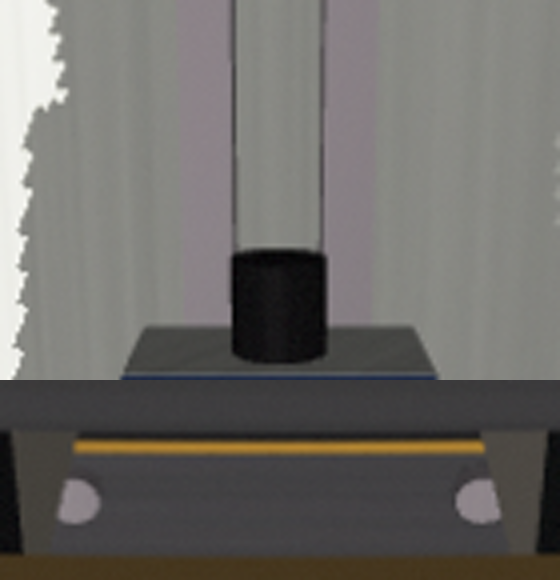

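Call:
drive_tool:
  steps: [1,0,-0.01,-0.02,0,1,0,-0.01,-0.02,0,1,0,0,-0.02,0,1,0,0,0,0,1,0,0,0,0,1,0,0,0,0,1,0,0,0,0,1,0,0,0,0]

```text
time_s: 19.15
tcp_pos: [0.4596, 0.2267, 0.0323]
orientation: [-1.564, -0.0, 1.964]
contact_force: [-16.2, -7.1, 12.2]
grip_width: 0.0438
```

Run:
```python
from go import *
go(.4234,.2116,.0325,1.961)
p=shot('wrist','w9');go(.4234,.2116,.0325,1.961)
a=cv2.resize(p['img'][105:200,190:330],(800,543),interpolation=cv2.INTER_CUBIC);b=cv2.resize(p['img'][300:350,190:330],(800,286),interpolation=cv2.INTER_CUBIC)
cv2.imwrite('pics/w9c.png',cv2.resize(np.vstack([a,b]),(560,580)))
p=shot('scene','s9')
cv2.imwrite('pics/s9c.png',cv2.resize(p['img'][105:215,260:390],(709,600),interpolation=cv2.INTER_CUBIC))
```

```text
t 19.15 p [0.4596 0.2267 0.0323] o [-1.5641 -0.      1.964 ] w 0.0438 F [-16.2  -7.1  12.2]
tool cm: x -0.01 y -0.02 z 3.92 turn 0.17
t 19.2 p [0.4596 0.2267 0.0324] o [-1.5642 -0.      1.964 ] w 0.044 F [-16.3  -7.2  12.8]
tool cm: x -0.01 y -0.01 z 3.92 turn 0.17
```

View pics/w9c.png

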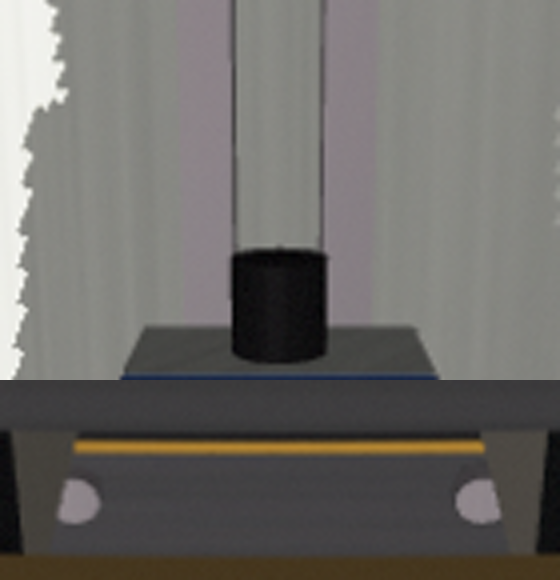

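View pics/s9c.png

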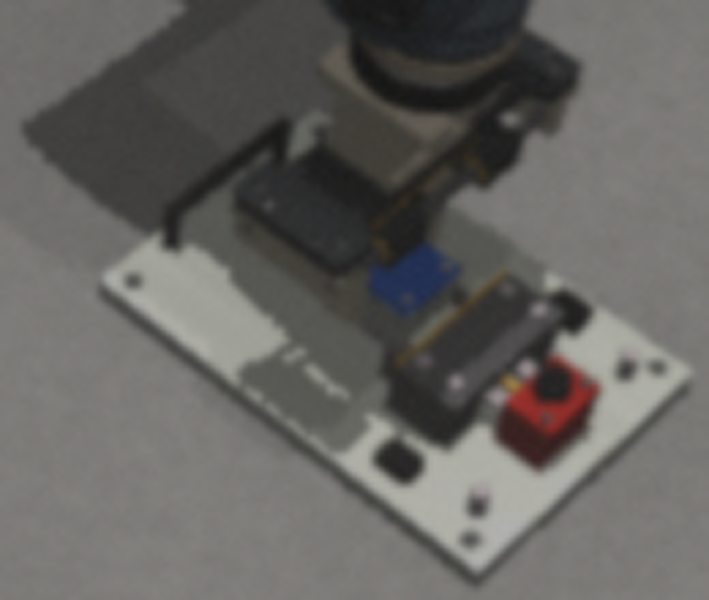

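Call:
drive_tool:
  steps: [1,0,-0.01,-0.03,0,1,0,-0.01,-0.03,0,1,0,-0.01,-0.03,0,1,0,0,-0.02,0,1,0,0,0,0,1,0,0,0,0,1,0,0,0,0,1,0,0,0,0]

```text
time_s: 20.05
tcp_pos: [0.4597, 0.2268, 0.0323]
orientation: [-1.562, -0.0, 1.964]
contact_force: [-18.4, -9.0, 11.8]
grip_width: 0.0442
```

Call:
drive_tool:
  steps: [1,0,0,0,0,1,0,0,0,0,1,0,0,0,0,1,0,0,0,0,1,0,0,0,0,1,0,0,0,0,1,0,0,0,0,1,0,0,0,0]

```text
time_s: 20.85
tcp_pos: [0.4598, 0.2268, 0.0323]
orientation: [-1.562, -0.0, 1.964]
contact_force: [-19.5, -9.1, 13.2]
grip_width: 0.0437
```

Run:
```python
from go import *
p=shot('wrist','w10');go(.4234,.2116,.0325,1.961)
```

```text
t 20.9 p [0.4597 0.2268 0.0323] o [-1.562 -0.     1.964] w 0.0435 F [-18.3  -8.8  11.7]
tool cm: x -0.01 y -0.02 z 3.94 turn 0.17
```

View pics/w10.png

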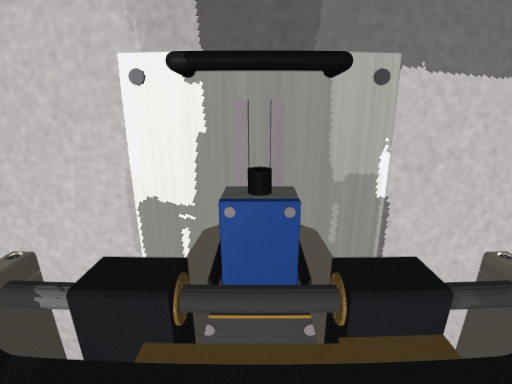

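Steady: the connector (260, 180) is centred between the strips (243 and 277). The yellow lip edge (260, 316) is straight across, just ahead of the block, and nothing has slipped. I'm handing in.

```bash
python3 -c "
from station import arm
print(arm.close_job())"
```

```text
the job is handed in; nothing more can be done
None
```

I took the middle-sized housing from the tray, set it on the rest strips, and slid its tongue under the lip past the ejector pin to the stop. I handed the job in at about 21 s, still gripping and pressing. The hand-in reports no verdict.

- **At the stop:** the arm stopped advancing while the resistance rose from about 12 N to about 20 N along the push. I then held it there for 0.8 s and it stayed steady.
- **Position:** the last wrist picture shows the housing centred and straight on the strips, with no visible slip in the fingers. The gripper was about 9 mrad off vertical.
- **Force on the stop:** I could not measure this directly. About 14–15 N of downward press on the strips takes up some of the 20 N, so I estimate 13–19 N reached the stop and pin.
- **Bystanders:** I did not touch the gauge, screwdriver, screw tub or grease jar, though I did not check them in a final picture.
- **Disagreements:** the cameras differed by about 1–2 mm on where the fixture and housing were, which was within the fit allowance.

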